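# Put the brown bottles away in the bottle block

## Robot

A 7-joint arm with a two-finger parallel gripper is mounted at the origin on a cart in front of the work surface, level with it; the furniture and walls round the work are solid. World frame = base frame: x ahead of the robot, y to its left, z up, the work surface at z = 0. Lengths are in m, angles in rad, forces in N, time in s.
With the tool pointing down it reaches from about 0.4 to 0.85 m from the base axis. Payload 10.4 kg.
Tool frame: the origin (TCP) lies on the centre line of the jaws, within the pads' length; the fingertips stand 14 mm ahead of it and the grasp point (between the pads) lies 5 mm behind it (manip.tip_reach is the distance from the TCP to the fingertips, in m); z points along the fingers, y is the line along which they close (so a half turn about z gives the same grasp; the last joint's range is limited). The gripper opens to 85 mm and grips with 20 to 120 N. Pads are 22 mm wide; open, the fingers measure 114 mm over their backs; the gripper's body (76 mm by 85 mm) begins 54 mm behind the grasp point. The pads swing forward as they close: fully open they stand 13 mm farther back than shut.
Start: joints at [-1.317, 0.332, -0.065, 1.46, 0.022, 1.35, -0.088], TCP at [0.171, 0.601, 0.245] pointing down, gripper open.
Joint ranges: [-2.6, 2.6], [-0.5, 2.12], [-1.47, 1.34], [0.16, 2.42], [-1.27, 4.41], [0.06, 2.06], [-2.6, 2.6]. Speed limits (rad/s): [2.22, 2.22, 2.79, 2.79, 3.14, 3.14, 3.14].

## Interface

Orientations are given as a unit quaternion [x, y, z, w].
In Python, from workcell import manip gives the robot as it stands.
- The arm moves only by the shell command python3 -m pendant 'ROWS' [FORCE]. ROWS is JSON, a list of rows, each a list of 7 numbers: the shift along the tool's x, y, z in units of 50 mm (1.0 is 50 mm), then the turn, a rotation vector about the tool's x, y, z in units of 8 degrees (1.0 is 8 degrees), then the opening, from -1 (shut) to 1 (fully open), so that 0 is half open. In form: [[dx, dy, dz, ax, ay, az, jaw], ...]. A call has exactly 10 rows; each row is the pose to reach, as a shift and turn from the pose commanded when the call began, along the tool's axes at that moment; what a row does not reach only later rows make up. A row lasts 1/8 s, in which the tool goes at most 62.5 mm and 10.7 degrees, less where a joint would pass 70% of its speed; a pose out of reach is approached as far as the arm can. A call with a gripper value outside its range is refused whole. The fingers move at their own pace and stop on an object; FORCE is the grip in N (left out, the last holds). Time passes only in rows, so rows that repeat a pose let the fingers close, or fill a call up. It gives the time, the measured TCP pose, the force, the opening and the grip force at its end, in the units of the state.
- manip.get_obs(): the state, without advancing time (a new reading comes with each control period).
- manip.camera(name): name is "side" or "top" or "wrist"; returns (picture, depth): 420x560x3 uint8, red, green, blue; 420x560 float32, m along the optical axis (not along the pixel's ray), 0 where there is no reading.
- manip.get_calibration(name): a dict with "fx", "fy", "cx", "cy" (pixels), "D" ([k1, k2, p1, p2, k3] as OpenCV has them; the pictures are not rectified), "xyz" and "orientation" of the camera in the world. Camera axes: x right, y up, looking along -z (the intrinsics and any distortion apply to the point x, -y, -z); pixel columns grow to the right and rows downward; lengths in m; the calibration is good to about 2 mm. A picture is of the moment at which its call begins: read the wrist's pose just before it. get_calibration takes no time and is no camera call; for the wrist camera it gives the pose at the moment of the call.
- manip.hand_in(): hands the job in; it is judged then, once.
Trained networks look in the newest picture that a camera, given by its name, has taken for a name from the list of things; names that differ only in an ending like _2 or _b are one class to them, and where a whole thing is asked for, a point or a joint stands for the part that bears it (a point fixed in the world has none). Each returns a list of dicts, best first, with "p" (0 to 1); they miss things now and then, are a little off and sometimes report something else, mostly with a low value. They report only what shows in the picture. A call takes as long as a camera call. They do not tell look-alikes from the thing itself.
- manip.find_in(thing, camera): "box" ([left, top, right, bottom] in pixels, round what is visible of it).
- manip.trace(thing, camera): "pixels" (420x560 bool, what is visible of it) and "box" ([left, top, right, bottom] in pixels, round what is visible of it).
- manip.tip_of(thing, camera): "pixel" ([column, row] in pixels: a listed point, or the origin of a listed thing).
The state is a dict: "clock": time; "joint_pos": joint angles; "joint_velocities": joint speeds; "tau": joint torques, N m; "position": TCP position; "ee_rot": TCP orientation; "ft_force": force on the tool from outside, world axes, zero at the start; "torque": the same for the moment, N m; "grip_width": opening from 0.0 (shut) to 1.0 (fully open); "grasp_force": force on a finger pad.
Only numpy, scipy, OpenCV 4.12 (cv2) and the standard library are available. Lean on these libraries where they do the work, as an engineer would, in place of code of your own. Each camera call takes 0.05 s, during which the arm holds its last target. There are 200 camera calls.

## Task

Put the two brown bottles that stand on the worktop away in the blue bottle block: the large brown bottle with the white cap into the wide well, and the small brown bottle with the black dropper cap into the narrow well, each standing upright on the bottom of its well. Leave the pale bottle with the blue cap on the worktop standing where it is, and knock no bottle over.

Things in the scene. Friction and masses are not known exactly. Their poses are not given: they have to be found in the camera images.
- brown_bottle_mid (a point): the large brown reagent bottle with a white screw cap, loose, standing upright on the worktop, 48 mm in diameter and 106 mm tall, about 0.17 kg: round body of constant 48 mm diameter up to about 80 mm above its foot, then a shoulder and a 28 mm cap. This point is on its axis, half-way up (53 mm above its foot); z runs up along the bottle.
- dropper_bottle_mid (a point): the small brown bottle with a black dropper cap and rubber bulb, loose, standing upright on the worktop, 33 mm in diameter and 88 mm tall, about 0.06 kg: round body of 33 mm diameter up to about 50 mm above its foot, then the 19 mm collar and above 66 mm the 13 mm bulb. This point is on its axis, half-way up (44 mm above its foot); z runs up along the bottle.
- clear_bottle_mid (a point): the pale, clear bottle with a blue screw cap, loose, 43 mm in diameter and 95 mm tall; standing upright on the worktop; it is not to be moved. (Similar bottles on top of the drawer cabinet at the back are not part of the job.) This point is on its axis, half-way up.
- bottle_block: blue plastic bottle block, fixed to the worktop, 200 mm long (x) by 96 mm (y) by 24 mm high, with two round wells open at the top, each 20 mm deep (floor 4 mm above the worktop). Origin at the centre of its underside, z up. The wide well, 70 mm in diameter, is centred 50 mm from the origin towards the block's -x; the narrow well, 55 mm in diameter, 50 mm towards its +x. The block may be turned any way round on the worktop.
Not all that is in view belongs to the job. Leave any yellow look-alike of the part that bears brown_bottle_mid alone.

How it is judged:
At the end, for the whole second after the job is handed in: Large brown bottle in the wide well, dropper bottle in the narrow one: axis within 16 mm of the well's centre along each block axis, foot at most 7 mm above its floor, within 10 degrees of upright; the blue-capped bottle upright (10 degrees) within 30 mm of its start (x of brown_bottle_mid in the frame of bottle_block between -0.066 and -0.034 m and y of brown_bottle_mid in the frame of bottle_block between -0.016 and 0.016 m and z of brown_bottle_mid in the frame of bottle_block below 0.064 m and angle between each of brown_bottle_mid, dropper_bottle_mid, clear_bottle_mid's own z axis and vertical below 0.17 rad and x of dropper_bottle_mid in the frame of bottle_block between 0.034 and 0.066 m and y of dropper_bottle_mid in the frame of bottle_block between -0.016 and 0.016 m and z of dropper_bottle_mid in the frame of bottle_block below 0.055 m and distance of clear_bottle_mid from where it was at the start of the episode below 0.03 m); the robot touches nothing.
It fails at once if a bottle is knocked over (more than about 57 degrees from upright) (angle between any of brown_bottle_mid, dropper_bottle_mid, clear_bottle_mid's own z axis and vertical above 1 rad).
It fails at once if the blue-capped bottle is moved by more than 30 mm (distance of clear_bottle_mid from where it was at the start of the episode above 0.03 m).
It also fails if it takes over 58 s, if anything falls off the work surface, if the arm or the gripper's body presses on something with over 40 N, if the wrist force passes 120 N, or if a joint passes its speed limit or range.

## Working session

There is one attempt and no reset: what is moved stays moved. The work goes in short steps, Python scripts to look and compute and a shell command to move; the robot and the scene stay as the last step left them, time stands still between calls to the robot, and variables do not carry over. Pictures are saved under pics/ and viewed, at most 10 in all, crops included, and the job is handed in when it is done.

```bash
mkdir -p pics; cat > h.py <<'E'
import numpy as np, cv2
from workcell import manip
from scipy.spatial.transform import Rotation as R
def world(cal,u,v,d):
    K=np.array([[cal['fx'],0,cal['cx']],[0,cal['fy'],cal['cy']],[0,0,1]])
    p=cv2.undistortPoints(np.array([[[u,v]]],float).reshape(-1,1,2),K,np.array(cal['D']))[:,0]
    d=np.atleast_1d(d)
    c=np.stack([p[:,0]*d,-p[:,1]*d,-d],1)
    return R.from_quat(cal['orientation']).apply(c)+np.array(cal['xyz'])
def cloud(cal,mask,depth):
    v,u=np.nonzero(mask&(depth>0))
    K=np.array([[cal['fx'],0,cal['cx']],[0,cal['fy'],cal['cy']],[0,0,1]])
    p=cv2.undistortPoints(np.stack([u,v],1).astype(float)[:,None],K,np.array(cal['D']))[:,0]
    d=depth[v,u]
    return R.from_quat(cal['orientation']).apply(np.stack([p[:,0]*d,-p[:,1]*d,-d],1))+np.array(cal['xyz'])
T=["brown_bottle_mid","dropper_bottle_mid","clear_bottle_mid","bottle_block"]
E
python3 - <<'E'
from h import *
ims=[]
for c in ["top","side"]:
    cal=manip.get_calibration(c); im,d=manip.camera(c); print(c,np.round(cal['xyz'],3))
    cv2.imwrite(f"pics/{c}1.png",im[:,:,::-1])
    for t in T:
        for r in manip.trace(t,c)[:4]:
            P=cloud(cal,r['pixels'],d)
            if len(P)<5: continue
            q=np.percentile(P,[2,50,98],axis=0)
            print(t,round(r['p'],2),np.round(r['box']),*np.round(q,3).tolist())
s=manip.get_obs(); print(s)
E
```

```text
top [0.416 0.145 1.238]
brown_bottle_mid 0.87 [256. 186. 277. 208.] [0.533, 0.117, 0.015] [0.551, 0.139, 0.074] [0.576, 0.159, 0.109]
brown_bottle_mid 0.58 [236. 223. 262. 244.] [0.449, 0.156, 0.06] [0.469, 0.176, 0.076] [0.492, 0.196, 0.109]
dropper_bottle_mid 0.56 [223. 166. 235. 182.] [0.595, 0.212, 0.003] [0.606, 0.226, 0.046] [0.624, 0.243, 0.089]
clear_bottle_mid 0.73 [164. 223. 186. 243.] [0.453, 0.326, 0.009] [0.471, 0.34, 0.066] [0.492, 0.365, 0.099]
clear_bottle_mid 0.26 [223. 165. 237. 181.] [0.595, 0.212, 0.011] [0.606, 0.226, 0.047] [0.624, 0.242, 0.089]
bottle_block 0.92 [340. 168. 439. 246.] [0.467, -0.23, 0.001] [0.536, -0.136, 0.022] [0.605, -0.042, 0.028]
side [0.594 0.884 0.475]
brown_bottle_mid 0.72 [302. 188. 318. 242.] [0.453, 0.173, 0.006] [0.476, 0.193, 0.056] [0.497, 0.202, 0.107]
brown_bottle_mid 0.55 [258. 181. 281. 237.] [0.537, 0.135, 0.003] [0.559, 0.154, 0.054] [0.581, 0.162, 0.106]
dropper_bottle_mid 0.66 [232. 218. 250. 262.] [0.598, 0.205, 0.001] [0.613, 0.237, 0.039] [0.628, 0.245, 0.086]
clear_bottle_mid 0.85 [314. 246. 344. 303.] [0.457, 0.34, 0.0
[... 196 characters left out ...]
657909,  0.33220052, -0.06470212,  1.46014942,  0.0216214 ,
        1.3498634 , -0.0885187 ]), 'joint_velocities': array([ 2.82279759e-04, -1.98463578e-03,  3.97624989e-04, -8.95360680e-04,
       -4.34635990e-04, -8.66825888e-05,  1.89309718e-03]), 'tau': array([-1.55377522e-03, -6.24738550e+01,  4.82200168e-02, -3.91556382e+01,
        1.64520275e-02,  2.36615648e-03,  6.61368313e-05]), 'position': array([0.17080094, 0.60121996, 0.24531359]), 'ee_rot': array([1.37970950e-01, 9.90436275e-01, 3.69839867e-05, 6.03567258e-06]), 'ft_force': array([-0.48705691,  0.44083505, -0.4169633 ]), 'torque': array([0.02656518, 0.00542865, 0.04896498]), 'grasp_force': 0.0, 'grip_width': 0.9992215226884559}
```

Two candidates for brown_bottle_mid in the top view: (266,197) and (249,233). I'll check their colour in an enlarged crop and measure the axes and the wells.

```bash
python3 - <<'E'
from h import *
t=cv2.imread("pics/top1.png")[150:260,150:450]; s=cv2.imread("pics/side1.png")[130:310,210:370]
t=cv2.resize(t,None,fx=2.6,fy=2.6,interpolation=cv2.INTER_CUBIC); s=cv2.resize(s,None,fx=1.65,fy=1.65,interpolation=cv2.INTER_CUBIC)
o=np.zeros((t.shape[0]+s.shape[0],t.shape[1],3),np.uint8); o[:t.shape[0]]=t; o[t.shape[0]:,:s.shape[1]]=s
cv2.imwrite("pics/crop1.png",o); print(o.shape)
cal=manip.get_calibration("top"); im,d=manip.camera("top")
# cap tops (top view, high points) -> axis
for n in T[:3]:
    for r in manip.trace(n,"top")[:2]:
        P=cloud(cal,r['pixels'],d); z=np.percentile(P[:,2],97); Q=P[P[:,2]>z-.008]
        print(n,round(r['p'],2),np.round(Q.mean(0),4),len(Q))
r=manip.trace("bottle_block","top")[0]
x0,y0,x1,y1=[int(a) for a in r['box']]
m=np.zeros(d.shape,bool); m[y0-3:y1+4,x0-3:x1+4]=1
P=cloud(cal,m,d)
top=P[(P[:,2]>.018)&(P[:,2]<.032)]
(c,sz,a)=cv2.minAreaRect(top[:,:2].astype(np.float32)); print("block",np.round(c,4),np.round(sz,4),a, 'z',np.median(top[:,2]))
box=cv2.boxPoints((c,sz,a)); 
Q=P[(P[:,2]<.014)]
inside=np.array([cv2.pointPolygonTest(box,(float(q[0]),float(q[1])),True)>.006 for q in Q]); Q=Q[inside]
lab,cen=None,None
_,lab,cen=cv2.kmeans(Q[:,:2].astype(np.float32),2,None,(3,50,1e-6),5,cv2.KMEANS_PP_CENTERS)
for k in (0,1):
    q=Q[lab[:,0]==k]; cc,rr=cv2.minEnclosingCircle(q[:,:2].astype(np.float32)); print("well",np.round(cen[k],4),len(q),"circ",np.round(cc,4),round(rr,4),np.median(q[:,2]))
for n in T:
    for cc in ["top","side"]:
        if cc=="side" and n==T[0]: manip.camera("side")
E
```

```text
(583, 780, 3)
brown_bottle_mid 0.65 [0.4706 0.177  0.1059] 127
brown_bottle_mid 0.59 [0.5561 0.1378 0.1064] 125
dropper_bottle_mid 0.53 [0.6101 0.2271 0.0859] 27
clear_bottle_mid 0.55 [0.4732 0.3462 0.0951] 107
block [ 0.5367 -0.1373] [0.2011 0.0978] 65.01128387451172 z 0.023818920274439215
well [ 0.5595 -0.0944] 699 circ [ 0.5584 -0.0931] 0.0348 0.004194295815701521
well [ 0.5168 -0.1861] 421 circ [ 0.5215 -0.1957] 0.0373 0.003982043439351823
```

View pics/crop1.png

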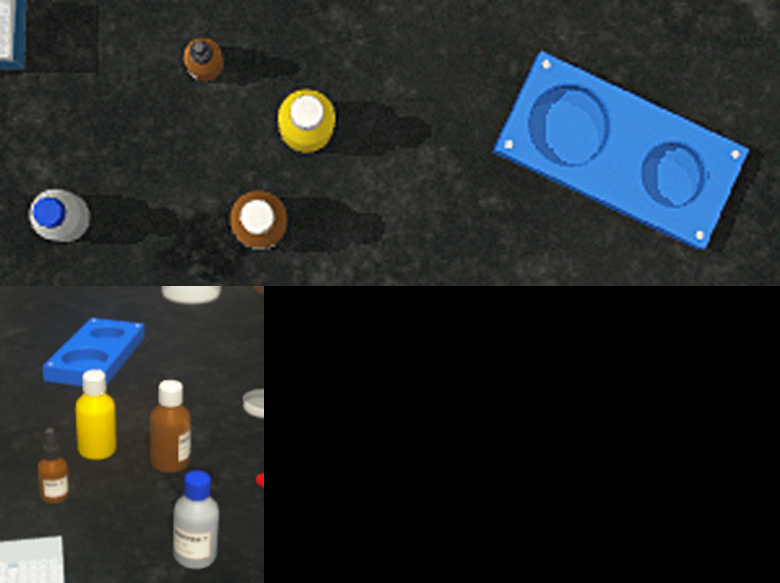

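View pics/side1.png

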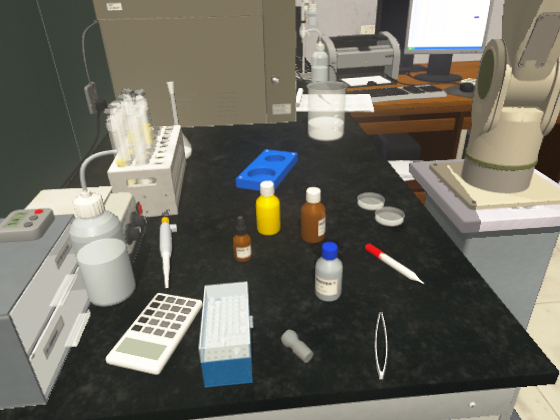

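The enlarged crop shows the bottle at top (266,197) is yellow, so it is the look-alike and stays put. The one at (249,233), side (313,215), is brown with a white cap and is the target. The dropper bottle is at top (229,174). In the block, the wide well is the one towards +y. In the side view, the work area between the bottles and the block is free.

Fused positions:

| Thing | x (m) | y (m) |
|---|---|---|
| Brown bottle | 0.4735 | 0.177 |
| Dropper bottle | 0.612 | 0.228 |
| Wide well | 0.558 | -0.093 |
| Narrow well | 0.516 | -0.184 |

```bash
cat > go.py <<'E'
import sys
from h import *
s=manip.get_obs(); r=R.from_quat(s['ee_rot']); p=s['position']
print(round(s['clock'],2),np.round(p,4),"grip",round(s['grip_width'],3),s['grasp_force'],"tool y",np.round(r.as_matrix()[:,1],3),"z",np.round(r.as_matrix()[:,2],3))
for a in sys.argv[1:]:
    t=np.array([float(x) for x in a.split(',')]); print(a,np.round(r.inv().apply(t-p)/.05,3))
E
python3 go.py 0.4735,0.177,0.2 0.4735,0.177,0.06
```

```text
0.8 [0.1708 0.6012 0.2453] grip 1.002 0.0 tool y [0.273 0.962 0.   ] z [-0.  0. -1.]
0.4735,0.177,0.2 [-8.143 -6.508  0.906]
0.4735,0.177,0.06 [-8.143 -6.508  3.706]
```

View pics/top1.png

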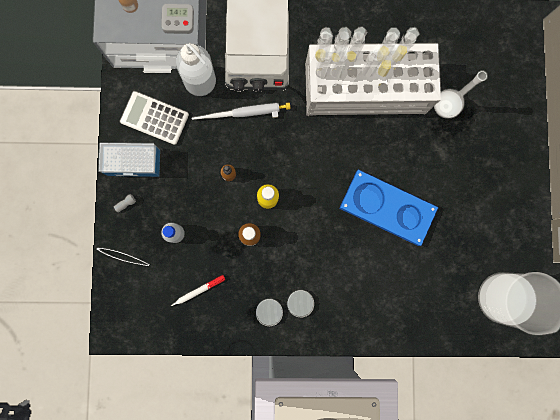

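The top view shows nothing tall between the bottles and the block; the rack is at (372,78), well behind. I'll move above the brown bottle.

```bash
python3 -m pendant '[[-0.9,-0.7,0.1,0,0,0,1],[-1.9,-1.5,0.2,0,0,0,1],[-2.9,-2.3,0.3,0,0,0,1],[-3.8,-3.1,0.4,0,0,0,1],[-4.8,-3.9,0.5,0,0,0,1],[-5.8,-4.6,0.6,0,0,0,1],[-6.7,-5.4,0.7,0,0,0,1],[-7.6,-6.1,0.8,0,0,0,1],[-8.14,-6.5,0.9,0,0,0,1],[-8.14,-6.5,0.9,0,0,0,1]]' 40 && python3 go.py 0.4735,0.177,0.2 0.4735,0.177,0.06
```

```text
clock: 2.05
position: [0.4746, 0.1747, 0.2001]
ee_rot: [0.14, 0.99, -0.0, 0.0]
ft_force: [0.4, 0.8, -0.5]
grip_width: 1.002
grasp_force: 0.0
2.05 [0.4746 0.1747 0.2001] grip 1.002 0.0 tool y [ 0.278  0.961 -0.001] z [ 0.    -0.001 -1.   ]
0.4735,0.177,0.2 [0.035 0.038 0.002]
0.4735,0.177,0.06 [0.036 0.039 2.802]
```

```bash
cat > w.py <<'E'
from h import *
import sys
cal=manip.get_calibration("wrist"); im,d=manip.camera("wrist"); cv2.imwrite(f"pics/{sys.argv[1]}.png",im[:,:,::-1])
for n in sys.argv[2:]:
    for r in manip.trace(n,"wrist")[:2]:
        P=cloud(cal,r['pixels'],d)
        if len(P)<50: continue
        z=np.percentile(P[:,2],97); Q=P[P[:,2]>z-.004]; c,rr=cv2.minEnclosingCircle(Q[:,:2].astype(np.float32))
        print(n,round(r['p'],2),r['box'],"top",np.round(Q.mean(0),4),np.round(c,4),round(rr,4),"zmin/max",P[:,2].min().round(3),z.round(3),"rgb",im[r['pixels']].mean(0).round())
E
python3 w.py w1 brown_bottle_mid dropper_bottle_mid
```

```text
brown_bottle_mid 0.9 [260.1, 160.6, 314.0, 226.3] top [0.4701 0.1753 0.1053] [0.4709 0.1752] 0.0137 zmin/max 0.006 0.106 rgb [215. 189. 170.]
brown_bottle_mid 0.73 [243.0, 242.5, 296.0, 332.5] top [0.5542 0.1366 0.1051] [0.5552 0.1362] 0.0136 zmin/max -0.002 0.106 rgb [245. 234. 152.]
dropper_bottle_mid 0.73 [346.2, 270.6, 386.0, 335.3] top [0.6068 0.2252 0.0874] [0.5557 0.2188] 0.0604 zmin/max -0.0 0.086 rgb [120.  92.  70.]
```

View pics/w1.png

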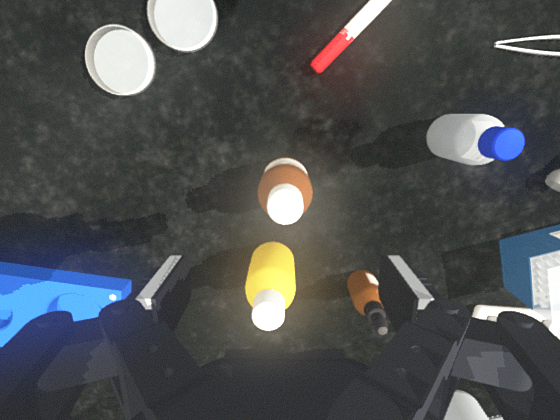

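In the wrist view the brown bottle is at (285,193) and the yellow one behind it is at (270,285). The measured axis is about (0.472, 0.176), with its top at z = 0.106. I'll descend and grip.

```bash
python3 -m pendant '[[0.06,0.01,0.6,0,0,0,1],[0.06,0.01,1.3,0,0,0,1],[0.06,0.01,2.0,0,0,0,1],[0.06,0.01,2.5,0,0,0,1],[0.06,0.01,2.8,0,0,0,1],[0.06,0.01,2.8,0,0,0,0.4],[0.06,0.01,2.8,0,0,0,-0.2],[0.06,0.01,2.8,0,0,0,-0.4],[0.06,0.01,2.8,0,0,0,-0.5],[0.06,0.01,2.8,0,0,0,-0.5]]' 40 && python3 go.py 0.5,0.1,0.2
```

```text
clock: 3.45
position: [0.4714, 0.179, 0.0614]
ee_rot: [0.138, 0.99, 0.001, 0.001]
ft_force: [-1.6, -1.1, 6.1]
grip_width: 0.552
grasp_force: 40.7
3.45 [0.4714 0.179  0.0614] grip 0.552 40.667569041252136 tool y [0.273 0.962 0.001] z [ 0.001  0.001 -1.   ]
0.5,0.1,0.2 [-0.985 -1.359 -2.773]
```

```bash
python3 -m pendant '[[0,0,-0.7,0,0,0,-0.5],[0,0,-1.6,0,0,0,-0.5],[0,0,-2.4,0,0,0,-0.5],[-0.3,-0.4,-2.8,0,0,0,-0.5],[-0.8,-1.2,-2.8,0,0,0,-0.5],[-1.4,-2.1,-2.8,0,0,0,-0.5],[-2.0,-3.0,-2.8,0,0,0,-0.5],[-2.6,-3.9,-2.8,0,0,0,-0.5],[-3.0,-4.5,-2.8,0,0,0,-0.5],[-3.15,-4.74,-2.8,0,0,0,-0.5]]' 60 && python3 go.py 0.558,-0.0925,0.2 0.558,-0.0925,0.0665; python3 w.py w2 brown_bottle_mid bottle_block
```

```text
clock: 4.7
position: [0.5574, -0.0948, 0.2003]
ee_rot: [0.139, 0.99, -0.0, -0.0]
ft_force: [-0.5, 1.1, -2.1]
grip_width: 0.548
grasp_force: 62.0
4.7 [ 0.5574 -0.0948  0.2003] grip 0.548 61.989701986312866 tool y [ 0.276  0.961 -0.001] z [-0.    -0.001 -1.   ]
0.558,-0.0925,0.2 [0.002 0.047 0.005]
0.558,-0.0925,0.0665 [2.000e-03 4.800e-02 2.675e+00]
brown_bottle_mid 0.83 [482.4, 92.2, 560.0, 151.5] top [0.555  0.1224 0.0756] [0.5561 0.1261] 0.0166 zmin/max -0.002 0.077 rgb [244. 225.  88.]
brown_bottle_mid 0.78 [232.5, 194.8, 337.5, 351.8] top [ 0.5522 -0.0937  0.2441] [ 0.5569 -0.0951] 0.0134 zmin/max -0.001 0.245 rgb [227. 199. 187.]
bottle_block 0.63 [133.2, 113.5, 345.5, 232.5] top [ 0.5237 -0.1493  0.024 ] [ 0.5342 -0.1399] 0.1093 zmin/max -0.002 0.025 rgb [119. 215. 254.]
```

View pics/w2.png

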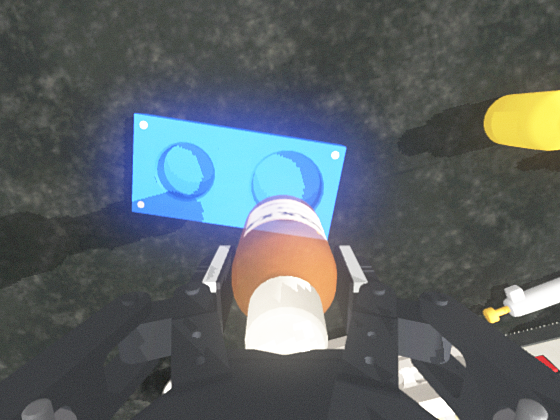

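In the wrist view the brown bottle is held upright at (285,260), over the wide well at (287,180). Its foot is about 62 mm below the TCP. I'll lower it and release.

```bash
python3 -m pendant '[[0.01,0.05,0.6,0,0,0,-0.5],[0.01,0.05,1.3,0,0,0,-0.5],[0.01,0.05,1.9,0,0,0,-0.5],[0.01,0.05,2.35,0,0,0,-0.5],[0.01,0.05,2.6,0,0,0,-0.5],[0.01,0.05,2.66,0,0,0,-0.5],[0.01,0.05,2.66,0,0,0,-0.5],[0.01,0.05,2.66,0,0,0,0.3],[0.01,0.05,2.66,0,0,0,0.8],[0.01,0.05,2.66,0,0,0,0.8]]' && python3 go.py 0.611,0.2275,0.2
```

```text
clock: 6.1
position: [0.558, -0.0898, 0.0677]
ee_rot: [0.138, 0.99, 0.0, 0.0]
ft_force: [-0.2, 0.3, -0.3]
grip_width: 0.9
grasp_force: 0.0
6.1 [ 0.558  -0.0898  0.0677] grip 0.9 0.0 tool y [0.273 0.962 0.   ] z [ 0.001  0.    -1.   ]
0.611,0.2275,0.2 [ 0.713  6.396 -2.644]
```

```bash
python3 -m pendant '[[0,0,-0.7,0,0,0,0.8],[0,0,-1.6,0,0,0,0.8],[0,0.1,-2.5,0,0,0,1],[0.1,1.0,-2.65,0,0,0,1],[0.2,2.0,-2.65,0,0,0,1],[0.35,3.1,-2.65,0,0,0,1],[0.5,4.2,-2.65,0,0,0,1],[0.6,5.2,-2.65,0,0,0,1],[0.7,6.0,-2.65,0,0,0,1],[0.74,6.38,-2.65,0,0,0,1]]' && python3 - <<'E'
from h import *
# where brown now stands, from top
for c in ["top"]:
    cal=manip.get_calibration(c); im,d=manip.camera(c)
    for n in T[:3]:
        for r in manip.trace(n,c)[:2]:
            P=cloud(cal,r['pixels'],d); z=np.percentile(P[:,2],97); Q=P[P[:,2]>z-.008]; print(n,round(r['p'],2),np.round(Q.mean(0),4),z.round(3))
E
python3 w.py w3 dropper_bottle_mid; python3 go.py 0.6095,0.227,0.04
```

```text
clock: 7.35
position: [0.609, 0.2297, 0.1995]
ee_rot: [0.137, 0.991, 0.0, -0.0]
ft_force: [-0.0, -1.3, -0.4]
grip_width: 1.002
grasp_force: 0.0
brown_bottle_mid 0.9 [ 0.5583 -0.088   0.1095] 0.112
brown_bottle_mid 0.73 [0.5507 0.1374 0.1507] 0.113
clear_bottle_mid 0.76 [0.4732 0.3465 0.0956] 0.098
dropper_bottle_mid 0.75 [270.7, 171.2, 303.6, 216.7] top [0.6102 0.2259 0.0861] [0.611  0.2257] 0.0058 zmin/max -0.001 0.087 rgb [101.  76.  56.]
7.65 [0.6097 0.2246 0.2001] grip 1.002 0.0 tool y [ 0.276  0.961 -0.001] z [ 0.    -0.001 -1.   ]
0.6095,0.227,0.04 [0.018 0.047 3.202]
```

View pics/w3.png

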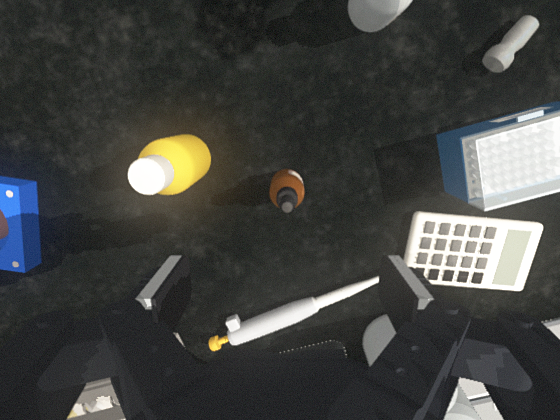

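In the wrist view the dropper bottle is at (287,190), axis about (0.610, 0.226), with clear space on both sides. The top view puts the brown bottle in the wide well at (0.558, -0.088).

```bash
python3 -m pendant '[[0,0.04,0.8,0,0,0,1],[0,0.04,1.7,0,0,0,1],[0,0.04,2.4,0,0,0,1],[0,0.04,2.9,0,0,0,1],[0,0.04,3.2,0,0,0,0.6],[0,0.04,3.2,0,0,0,0.1],[0,0.04,3.2,0,0,0,-0.4],[0,0.04,3.2,0,0,0,-0.7],[0,0.04,3.2,0,0,0,-0.9],[0,0.04,3.2,0,0,0,-0.9]]' 30 && python3 go.py 0.516,-0.184,0.2
```

```text
clock: 8.9
position: [0.6107, 0.2292, 0.0412]
ee_rot: [0.138, 0.99, 0.001, 0.001]
ft_force: [-0.3, -1.8, 6.8]
grip_width: 0.382
grasp_force: 30.2
8.9 [0.6107 0.2292 0.0412] grip 0.382 30.180713832378387 tool y [0.273 0.962 0.001] z [ 0.002  0.001 -1.   ]
0.516,-0.184,0.2 [-0.443 -8.463 -3.187]
```

```bash
python3 -m pendant '[[0,0,-0.7,0,0,0,-0.9],[0,0,-1.6,0,0,0,-0.9],[0,0,-2.5,0,0,0,-0.9],[0,-0.3,-3.2,0,0,0,-0.9],[-0.1,-1.1,-3.2,0,0,0,-0.9],[-0.1,-2.0,-3.2,0,0,0,-0.9],[-0.2,-2.9,-3.2,0,0,0,-0.9],[-0.2,-3.8,-3.2,0,0,0,-0.9],[-0.2,-4.6,-3.2,0,0,0,-0.9],[-0.3,-5.0,-3.2,0,0,0,-0.9]]' 40 && python3 go.py 0.516,-0.184,0.2
```

```text
clock: 10.15
position: [0.5551, -0.0179, 0.2003]
ee_rot: [0.139, 0.99, 0.0, 0.0]
ft_force: [0.6, 0.7, -0.6]
grip_width: 0.377
grasp_force: 39.8
10.15 [ 0.5551 -0.0179  0.2003] grip 0.377 39.7648823261261 tool y [0.276 0.961 0.001] z [ 0.  0. -1.]
0.516,-0.184,0.2 [-0.163 -3.408  0.004]
```

```bash
python3 -m pendant '[[0,-0.6,0,0,0,0,-0.9],[-0.1,-1.4,0,0,0,0,-0.9],[-0.1,-2.2,0,0,0,0,-0.9],[-0.15,-2.9,0,0,0,0,-0.9],[-0.16,-3.3,0,0,0,0,-0.9],[-0.16,-3.4,0,0,0,0,-0.9],[-0.16,-3.4,0,0,0,0,-0.9],[-0.16,-3.4,0,0,0,0,-0.9],[-0.16,-3.4,0,0,0,0,-0.9],[-0.16,-3.4,0,0,0,0,-0.9]]'; python3 w.py w4 dropper_bottle_mid; python3 go.py 0.516,-0.183,0.046
```

```text
clock: 11.4
position: [0.5173, -0.1808, 0.1997]
ee_rot: [0.138, 0.99, 0.0, -0.0]
ft_force: [-0.7, 0.3, -0.8]
grip_width: 0.377
grasp_force: 39.8
dropper_bottle_mid 0.91 [246.0, 218.5, 317.7, 356.5] top [ 0.5154 -0.181   0.2441] [ 0.5144 -0.18  ] 0.0079 zmin/max -0.002 0.245 rgb [147. 119. 115.]
11.5 [ 0.5172 -0.181   0.1998] grip 0.371 39.76503789424896 tool y [0.273 0.962 0.   ] z [-0.  0. -1.]
0.516,-0.183,0.046 [ 0.012 -0.046  3.075]
```

View pics/w4.png

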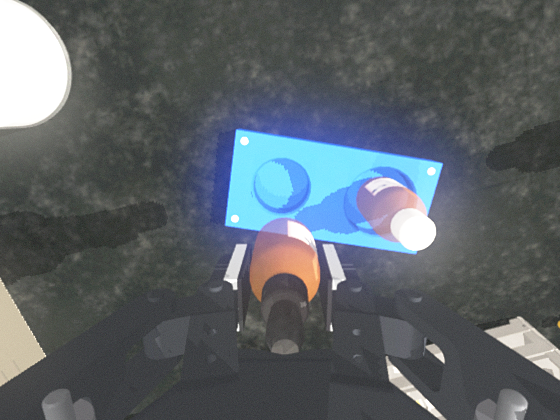

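The wrist view shows the large bottle standing in the wide well at (395,210), and the dropper bottle held upright at (285,270) over the narrow well at (282,185). I'll lower it to TCP z ≈ 0.047 and release.

```bash
python3 -m pendant '[[0.01,-0.05,0.7,0,0,0,-0.9],[0.01,-0.05,1.5,0,0,0,-0.9],[0.01,-0.05,2.2,0,0,0,-0.9],[0.01,-0.05,2.7,0,0,0,-0.9],[0.01,-0.05,2.95,0,0,0,-0.9],[0.01,-0.05,3.04,0,0,0,-0.9],[0.01,-0.05,3.05,0,0,0,-0.9],[0.01,-0.05,3.05,0,0,0,0],[0.01,-0.05,3.05,0,0,0,0.5],[0.01,-0.05,3.05,0,0,0,0.5]]'
```

```text
clock: 12.75
position: [0.5162, -0.1834, 0.0476]
ee_rot: [0.138, 0.99, 0.0, 0.0]
ft_force: [0.6, 0.4, 0.4]
grip_width: 0.753
grasp_force: 0.0
```

```bash
python3 -m pendant '[[0,0,-0.3,0,0,0,0.5],[0,0,-0.9,0,0,0,0.5],[0,0,-1.7,0,0,0,0.5],[0,0,-2.6,0,0,0,0.5],[0,0,-3.4,0,0,0,0.5],[0,-0.8,-3.6,0,0,0,0.5],[0,-1.6,-3.6,0,0,0,0.5],[0,-2.2,-3.6,0,0,0,0.5],[0,-2.4,-3.6,0,0,0,0.5],[0,-2.4,-3.6,0,0,0,0.5]]'; python3 - <<'E'
from h import *
b=np.array([.5367,-.1373]);ex=-np.array([.4225,.906]);ey=np.array([.906,-.4225])
for c in ["top","side"]:
    cal=manip.get_calibration(c); im,d=manip.camera(c); cv2.imwrite(f"pics/{c}2.png",im[:,:,::-1])
    for n in T[:3]:
        for r in manip.trace(n,c)[:2]:
            P=cloud(cal,r['pixels'],d); z=np.percentile(P[:,2],97); Q=P[P[:,2]>z-.008].mean(0); print(c,n,round(r['p'],2),np.round(Q,4),z.round(3),"blk",np.round([(Q[:2]-b)@ex,(Q[:2]-b)@ey],4))
t=cv2.imread("pics/top2.png")[150:270,150:470]; s=cv2.imread("pics/side2.png")[110:310,200:370]
o=np.zeros((600,800,3),np.uint8); o[:300]=cv2.resize(t,(800,300)); o[300:,:255]=cv2.resize(s,(255,300)); cv2.imwrite("pics/end.png",o)
E
```

```text
clock: 14.0
position: [0.4832, -0.2987, 0.2276]
ee_rot: [0.138, 0.99, 0.0, 0.0]
ft_force: [0.8, 1.1, 0.2]
grip_width: 0.751
grasp_force: 0.0
top brown_bottle_mid 0.84 [0.5561 0.138  0.1059] 0.109 blk [-0.2576 -0.0988]
top brown_bottle_mid 0.62 [ 0.5581 -0.0879  0.1096] 0.112 blk [-0.0538 -0.0015]
top dropper_bottle_mid 0.65 [ 0.5173 -0.1815  0.0887] 0.09 blk [0.0482 0.0011]
top dropper_bottle_mid 0.42 [ 0.5339 -0.142   0.0243] 0.028 blk [ 0.0054 -0.0005]
top clear_bottle_mid 0.59 [0.4731 0.3464 0.0953] 0.098 blk [-0.4114 -0.262 ]
side brown_bottle_mid 0.69 [ 0.5606 -0.0812  0.1089] 0.111 blk [-0.0609 -0.0021]
side brown_bottle_mid 0.68 [0.4763 0.3501 0.0941] 0.096 blk [-0.4161 -0.2606]
side clear_bottle_mid 0.82 [0.4763 0.3501 0.0941] 0.096 blk [-0.4161 -0.2606]
```

View pics/end.png

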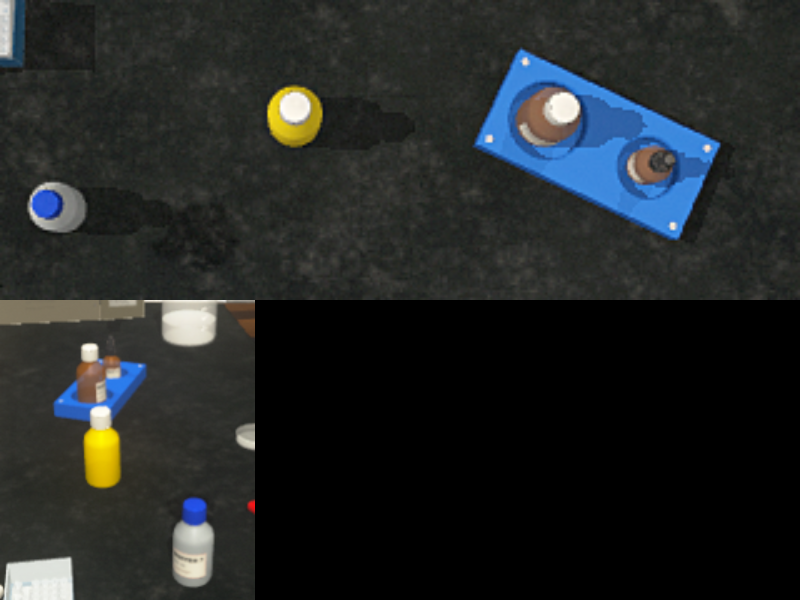

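The crop shows both brown bottles upright in their wells, large at (548,117) and dropper at (652,165), within about 4 mm of the well centres. The pale bottle at (57,207) hasn't moved. Handing in.

```bash
python3 -c "
from workcell import manip
print(manip.hand_in())"
```

```text
the job is handed in; nothing more can be done
None
```

Both brown bottles stand upright in their correct wells, within about 4 mm of centre by the top camera. The blue-capped and yellow bottles are where they started, and I handed the job in after about 14 s of robot time, with no verdict returned.

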